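# Spice jars to the rack, shakers to their stand

### The job

Tidy up the seasonings on the worktop: stand the three spice jars in the long wooden rack with three wells, and the two glass shakers in the short wooden stand with two wells and a steel knob, one in each well, upright and fully down. Let go of everything, and leave the egg timer and the teaspoon where they are.

Things in the scene. Friction and masses are not known exactly. Their poses are not given: they have to be found in the camera images.
- jar_a: spice jar: clear glass with a paper label and a flat green screw lid as wide as the jar (a printed disc on top); a straight cylinder, 46 mm in diameter, 106 mm tall (lid: top 20 mm), 0.08 to 0.15 kg; stands upright and loose on the worktop. Origin: centre of its underside; z up along its axis; yaw means nothing. The three jars are interchangeable.
- jar_b: spice jar: clear glass with a paper label and a flat green screw lid as wide as the jar (a printed disc on top); a straight cylinder, 46 mm in diameter, 106 mm tall (lid: top 20 mm), 0.08 to 0.15 kg; stands upright and loose on the worktop. Origin: centre of its underside; z up along its axis; yaw means nothing. The three jars are interchangeable.
- jar_c: spice jar: clear glass with a paper label and a flat green screw lid as wide as the jar (a printed disc on top); a straight cylinder, 46 mm in diameter, 106 mm tall (lid: top 20 mm), 0.08 to 0.15 kg; stands upright and loose on the worktop. Origin: centre of its underside; z up along its axis; yaw means nothing. The three jars are interchangeable.
- shaker_a: table shaker: glass with a domed metal cap, shorter than the jars; round, 44 mm in diameter up to 74 mm height, narrowing to a cap about 34 mm wide, 90 mm tall in all, 0.07 to 0.14 kg; stands upright and loose on the worktop. Origin: centre of its underside; z up along its axis; yaw means nothing. The two shakers are interchangeable.
- shaker_b: table shaker: glass with a domed metal cap, shorter than the jars; round, 44 mm in diameter up to 74 mm height, narrowing to a cap about 34 mm wide, 90 mm tall in all, 0.07 to 0.14 kg; stands upright and loose on the worktop. Origin: centre of its underside; z up along its axis; yaw means nothing. The two shakers are interchangeable.
- spice_rack: flat wooden tray, 220 mm long (y) x 80 mm (x) x 24 mm high, three square wells centred at y = -68, 0 and +68 mm, x = 0. Wells: square, 58 x 58 mm, 14 mm deep; rim 24 mm, floor 10 mm above the origin. Fixed. Origin: centre of its underside; y along its length, z up. A tall cupboard fills y > 0.38 from x = 0.35 on.
- shaker_stand: like the rack but shorter, 172 mm long (y) x 80 mm (x) x 24 mm high, two wells centred at y = -45 and +45 mm, x = 0; between them a steel knob 20 mm wide, top 47 mm above the origin. Wells: square, 58 x 58 mm, 14 mm deep; rim 24 mm, floor 10 mm above the origin. Fixed. Origin: centre of its underside; y along its length, z up.
- timer: cream egg timer, round, 64 mm wide, 54 mm tall, loose, behind the holders; leave it alone. Origin: centre of its underside.
- teaspoon: small steel teaspoon lying flat, 127 mm long (its x) x 30 mm x 6 mm, loose, at the right end of the row of jars and shakers, pointing away from the robot; leave it alone. Origin: centre of its outline, on its underside.
Not all that is in view belongs to the job. What is shaped like the jar_b but blue or orange is not meant.

How it is judged:
By the outcome, as a careful person would: the job done as asked, in the order asked, and still so for the second after the job is handed in, with the robot touching nothing.
It also fails if it takes over 128 s, if anything falls off the work surface, if the arm or the gripper's body presses on something with over 40 N, if the wrist force passes 120 N, or if a joint passes its speed limit or range.

### The arm

A 7-joint arm with a two-finger parallel gripper is mounted at the origin on a cart in front of the work surface, level with it; the furniture and walls round the work are solid. World frame = base frame: x ahead of the robot, y to its left, z up, the work surface at z = 0. Lengths are in mm, angles in rad, forces in N, time in s.
With the tool pointing down it reaches from about 425 to 825 mm from the base axis. Payload 3.6 kg.
Tool frame: the origin (TCP) lies on the front face of the gripper's body, between the roots of the fingers; the fingertips stand 84 mm ahead of it and the grasp point (between the pads) lies 65 mm ahead of it (r.tips_ahead is the distance from the TCP to the fingertips, in mm); z points along the fingers, y is the line along which they close (so a half turn about z gives the same grasp; the last joint's range is limited). The gripper opens to 93 mm and grips with 3 to 60 N. Pads are 15 mm wide; open, the fingers measure 128 mm over their backs; the gripper's body (75 mm by 188 mm) begins 65 mm behind the grasp point.
Start: joints at [-1.218, 0.615, -0.013, 1.423, 0.008, 1.103, -0.04], TCP at [240.343, 603.907, 302.74] pointing down, gripper open.
Joint ranges: [-3.12, 3.12], [-0.3, 2.06], [-1.34, 1.32], [0.26, 2.42], [-1.36, 4.5], [0.01, 1.98], [-2.84, 2.84]. Speed limits (rad/s): [2.79, 2.79, 3.14, 3.14, 3.14, 3.14, 3.14].

### API

Orientations are given as a rotation vector (axis times angle).
In Python, from bench import r, viewer gives the robot as it stands.
- The arm moves only by the tool servo_tool, never from a script. Its argument "series" is a list of rows, each a list of 6 numbers: the shift along the tool's x, y, z in m, then the turn, a rotation vector about the tool's x, y, z in degrees. A call has 1 to 10 rows; each row shifts and turns the commanded pose from where the row before left it, along the tool's axes as they then stand; what a row does not reach is not made up. A row lasts 1/10 s, in which the tool goes at most 50 mm and 8.59 degrees, less where a joint would pass 70% of its speed; a pose out of reach is approached as far as the arm can. A call with a gripper value outside its range is refused whole. "hand" is the finger opening in m, from 0 to 0.093, set as the call begins (left out, the last holds). The fingers move at their own pace and stop on an object; the grip force is fixed at half the most. Time passes only in rows, so rows that do not move let the fingers close. It gives the time, the measured TCP pose, the force, the opening and the grip force at its end, in the units of the state.
- r.state(): the state, without advancing time (a new reading comes with each control period).
- viewer.get_image(name): name is "scene" or "top" or "wrist"; returns a dict with "image" (384x512x3 uint8, red, green, blue), "intrinsics" (3x3 intrinsics, pixels), "dist" ([k1, k2, p1, p2, k3] as OpenCV has them; the pictures are not rectified), "R" (3x3) and "t" (3): a world point X has camera coordinates R X + t. Camera axes: x right, y down, z forward; pixel columns grow to the right and rows downward; lengths in mm; the calibration is good to about 2 mm. A picture is of the moment at which its call begins. There is no depth.
- r.sign_off(): hands the job in; it is judged then, once.
Trained networks look in a picture, given as the dict that the camera call returned (one of the last four; its "shot" number tells which), for a name from the list of things; names that differ only in an ending like _2 or _b are one class to them, and where a whole thing is asked for, a point or a joint stands for the part that bears it (a point fixed in the world has none). Each returns a list of dicts, best first, with "p" (0 to 1); they miss things now and then, are a little off and sometimes report something else, mostly with a low value. They report only what shows in the picture. A call takes as long as a camera call. They do not tell look-alikes from the thing itself.
- viewer.recognise(picture, label): "box" ([left, top, right, bottom] in pixels, round what is visible of it).
- viewer.masks_of(picture, label): "region" (384x512 bool, what is visible of it) and "box" ([left, top, right, bottom] in pixels, round what is visible of it).
The state is a dict: "t": time; "joint_positions": joint angles; "qd": joint speeds; "effort": joint torques, N m; "tcp_pos": TCP position; "tcp_rot": TCP orientation; "ft_force": force on the tool from outside, world axes, zero at the start; "moment": the same for the moment, N m; "width": finger opening in mm; "finger_force": force on a finger pad.
Only numpy, scipy, OpenCV 4.12 (cv2) and the standard library are available. Lean on these libraries where they do the work, as an engineer would, in place of code of your own. Each camera call takes 0.05 s, during which the arm holds its last target. There are 200 camera calls.

## Working session

There is one attempt and no reset: what is moved stays moved. The work goes in short steps, Python scripts to look and compute and a tool call to move; the robot and the scene stay as the last step left them, time stands still between calls to the robot, and variables do not carry over. Pictures are saved under pics/ and viewed, at most 14 in all, crops included, and the job is handed in when it is done.

Besides the shell and the picture viewer there is one more tool, called after "Emit:" by a JSON object that holds its "api" and its "payload", one argument or row to a line. servo_tool: Moves the arm, as the interface text tells. Its arguments: {"type":"object","properties":{"series":{"type":"array","items":{"type":"array","items":{"type":"number"}}},"hand":{"type":"number"}},"required":["series"]}

```bash
mkdir -p pics; ls
cat > h.py <<'E'
import numpy as np, cv2
from bench import r, viewer
def save(d,n): cv2.imwrite('pics/'+n, d['image'][:,:,::-1])
def ray(d,px,z):
    K=np.array(d['intrinsics'],float);D=np.array(d['dist'],float);R=np.array(d['R']);t=np.array(d['t'])
    u=cv2.undistortPoints(np.array(px,float).reshape(-1,1,2),K,D).reshape(-1,2)
    dirs=np.c_[u,np.ones(len(u))]@R; c=-R.T@t
    return np.array([c+(z-c[2])/v[2]*v for v in dirs])
def proj(d,X):
    p,_=cv2.projectPoints(np.array(X,float).reshape(-1,1,3),cv2.Rodrigues(np.array(d['R']))[0],np.array(d['t'],float),np.array(d['intrinsics'],float),np.array(d['dist'],float))
    return p.reshape(-1,2)
E
python3 - <<'E'
from h import *
s=r.state();print(s)
ims=[]
for n in('scene','top'):
    d=viewer.get_image(n);ims.append(d);print(n,np.round(-np.array(d['R']).T@d['t']),np.round(d['R'],2).tolist())
    save(d,n+'0.png')
    for l in('jar_a','shaker_a','spice_rack','shaker_stand','timer','teaspoon'):
        for o in viewer.recognise(d,l):print(l,round(o['p'],2),np.round(o['box']).tolist())
E
```

```text
pics
{'t': 0.0, 'joint_positions': array([-1.21848681,  0.61591399, -0.01261818,  1.42485878,  0.00811527,
        1.10340293, -0.04040095]), 'qd': array([ 0.00062329,  0.00139881,  0.00061024, -0.00010682, -0.00092816,
       -0.00060575,  0.00037822]), 'effort': array([ 1.76853082e-04, -4.58942664e+01,  2.09513339e-01, -1.65741706e+01,
       -6.09975681e-02,  2.06332264e-02,  2.33484079e-04]), 'tcp_pos': array([240.16119533, 603.39733011, 301.59759331]), 'tcp_rot': array([-0.59128639, -3.08500788,  0.00392013]), 'ft_force': array([-0.47366049,  0.21731479, -0.4007996 ]), 'moment': array([ 0.02607074,  0.00335692, -0.02125145]), 'finger_force': 0.0, 'width': 93.25052435956077}
scene [  17. -600.  686.] [[0.72, -0.7, -0.0], [-0.43, -0.44, -0.78], [0.54, 0.56, -0.62]]
jar_a 0.97 [174.0, 159.0, 194.0, 205.0]
jar_a 0.96 [250.0, 165.0, 271.0, 217.0]
jar_a 0.91 [234.0, 206.0, 257.0, 255.0]
jar_a 0.74 [245.0, 243.0, 271.0, 302.0]
jar_a 0.72 [277.0, 185.0, 301.0, 243.0]
jar_a 0.62 [283.0, 217.0, 310.0, 272.0]
jar_a 0.59 [210.0, 140.0, 227.0, 191.0]
shaker_a 0.8 [205.0, 188.0, 222.0, 233.0]
[... 333 characters left out ...]
] [[-0.03, -1.0, 0.01], [-0.99, 0.03, -0.11], [0.11, -0.01, -0.99]]
jar_a 0.93 [311.0, 267.0, 335.0, 286.0]
jar_a 0.85 [245.0, 202.0, 265.0, 223.0]
jar_a 0.83 [183.0, 246.0, 209.0, 264.0]
jar_a 0.78 [313.0, 225.0, 336.0, 242.0]
jar_a 0.69 [278.0, 203.0, 304.0, 226.0]
jar_a 0.59 [186.0, 204.0, 209.0, 226.0]
shaker_a 0.63 [232.0, 242.0, 253.0, 263.0]
shaker_a 0.56 [132.0, 244.0, 154.0, 265.0]
shaker_a 0.27 [258.0, 109.0, 286.0, 134.0]
spice_rack 0.87 [256.0, 153.0, 342.0, 188.0]
shaker_stand 0.96 [157.0, 159.0, 226.0, 194.0]
shaker_stand 0.28 [274.0, 243.0, 298.0, 265.0]
timer 0.88 [258.0, 110.0, 283.0, 138.0]
teaspoon 0.82 [357.0, 207.0, 365.0, 259.0]
teaspoon 0.3 [183.0, 245.0, 208.0, 266.0]
```

```bash
python3 -c "
import cv2,numpy as np
a=cv2.imread('pics/scene0.png');b=cv2.imread('pics/top0.png');cv2.imwrite('pics/s0.png',cv2.resize(a,(800,600)));cv2.imwrite('pics/t0.png',cv2.resize(b,(800,600)))"
```

```text
(no output)
```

View pics/s0.png

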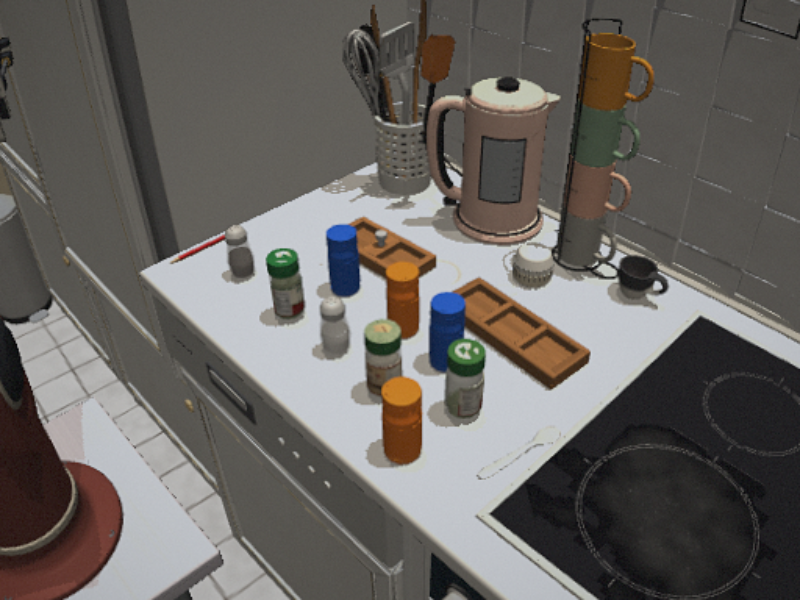

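View pics/t0.png

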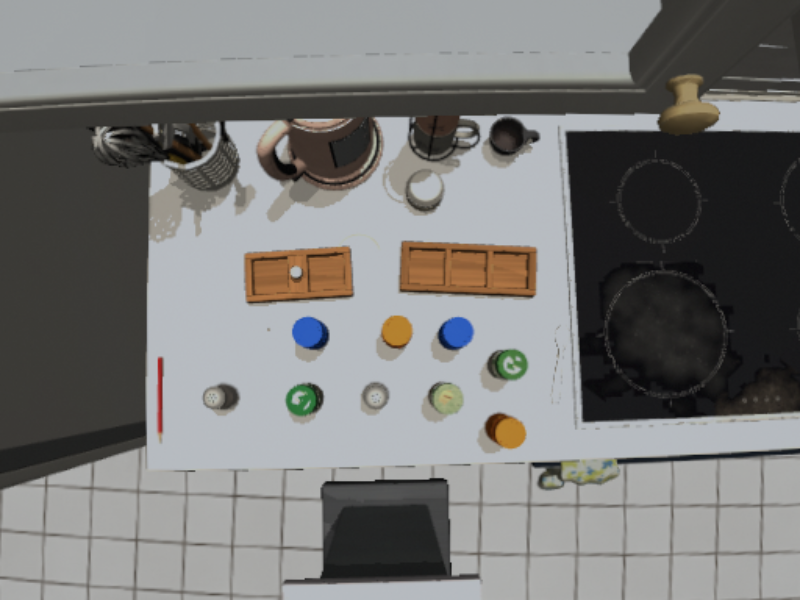

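The scene picture (800 px) shows green-lidded jars at (285,285), (383,357), (465,378). The shakers are at (238,252) and (334,325), and the blue and orange jars are decoys. In the top view the green jars are at (303,400), (446,398) and (510,364), and the shakers at (216,398) and (375,396). The pale lid at (446,398) needs a check in a crop.

```bash
cat > m.py <<'E'
from h import *
from scipy.optimize import least_squares
D={n:viewer.get_image(n) for n in('scene','top')}
th=np.linspace(0,2*np.pi,40)
def cyl(x,y,prof): return np.array([[x+a*np.cos(t),y+a*np.sin(t),z] for a,z in prof for t in th])
J=[(23,0),(23,106)];S=[(22,0),(22,74),(17,80),(12,90)]
def box(d,P): p=proj(d,P); return np.r_[p.min(0),p.max(0)]
M={n:[o for l in('jar_a','shaker_a') for o in viewer.masks_of(d,l)] for n,d in D.items()}
g={'jar1':(J,303,400),'jar2':(J,446,398),'jar3':(J,510,364),'shk1':(S,216,398),'shk2':(S,375,396),
 'blue1':(J,309,332),'or1':(J,397,330),'blue2':(J,456,332),'or2':(J,508,432)}
for k,(pr,u,v) in g.items():
    x0=ray(D['top'],[[u*.64,v*.64]],pr[-1][1]-5)[0,:2]
    def cost(x,bs): return np.concatenate([box(D[n],cyl(*x,pr))-b-.5 for n,b in bs])
    bs=[]
    for n in D:
        b0=box(D[n],cyl(*x0,pr))
        c=[(np.abs(o['box']-b0).max(),tuple(o['box'])) for o in M[n]]
        if c and min(c)[0]<8: bs.append((n,np.array(min(c)[1])))
    if bs:
        s=least_squares(cost,x0,args=(bs,),loss='soft_l1');print(k,np.round(x0),np.round(s.x,1),[(n,np.round(cost(s.x,[(n,b)]),1).tolist()) for n,b in bs])
    else: print(k,np.round(x0),'no boxes')
im=D['top']['image'];hsv=cv2.cvtColor(im,cv2.COLOR_RGB2HSV)
for k,(bx) in {'rack':(250,148,348,194),'stand':(150,153,232,200)}.items():
    m=np.zeros((384,512),np.uint8);a,b,c,e=bx
    m[b:e,a:c]=((hsv[b:e,a:c,0]<22)&(hsv[b:e,a:c,1]>100)).astype(np.uint8)
    pts=np.argwhere(m)[:,::-1]; w=ray(D['top'],pts,24)[:,:2].astype(np.float32)
    print(k,cv2.minAreaRect(w))
for l in('timer','teaspoon'):
    for o in viewer.recognise(D['top'],l)[:1]:
        b=o['box'];print(l,np.round(ray(D['top'],[[b[0],b[1]],[b[2],b[3]]],3)))
a=D['scene']['image'][130:310,140:340];cv2.imwrite('pics/c1.png',cv2.resize(a[:,:,::-1],(660,594),interpolation=cv2.INTER_CUBIC))
E
python3 m.py
```

```text
jar1 [447. 104.] [447.1 102.8] [('scene', [-1.7, -1.9, 1.7, 1.5]), ('top', [0.1, -3.4, -0.1, 1.2])]
jar2 [ 444. -105.] [ 443.2 -105.3] [('scene', [-1.0, -2.2, -0.3, -0.1]), ('top', [1.3, -0.7, 0.7, 0.2])]
jar3 [ 490. -200.] [ 487.  -196.5] [('top', [-2.9, -2.2, 1.7, 2.0])]
shk1 [452. 236.] [454.  235.3] [('scene', [-4.7, 1.7, 1.5, 4.2]), ('top', [-3.1, -1.5, 0.3, -0.1])]
shk2 [449.  -1.] [448.5  -5.4] [('scene', [-0.7, -1.8, 2.3, 1.4]), ('top', [0.4, 1.0, -0.9, -0.4])]
blue1 [545.  93.] [540.5  93.4] [('scene', [-4.2, 0.3, 0.3, 0.8]), ('top', [-1.5, -0.8, 2.9, -0.3])]
or1 [545. -36.] [546.4 -36.4] [('scene', [0.2, 0.7, -2.0, 1.7]), ('top', [-1.5, -4.6, 0.9, -0.3])]
blue2 [ 540. -123.] [ 539.2 -129.6] [('scene', [-0.0, 0.5, -0.4, -1.4]), ('top', [2.4, 0.3, -0.3, -0.4])]
or2 [ 392. -193.] [ 389.8 -194.1] [('scene', [0.1, 0.3, -0.0, -1.0]), ('top', [-1.1, -0.3, 1.8, 0.9])]
rack ((645.7039184570312, -153.6409454345703), (217.1136932373047, 80.25518035888672), 86.03707885742188)
stand ((644.0358276367188, 120.142822265625), (80.04996490478516, 169.97950744628906), 2.196397066116333)
timer [[ 816.  -59.    3.]
 [ 750. -125.    3.]]
teaspoon [[ 550. -290.    3.]
 [ 420. -316.    3.]]
```

View pics/c1.png

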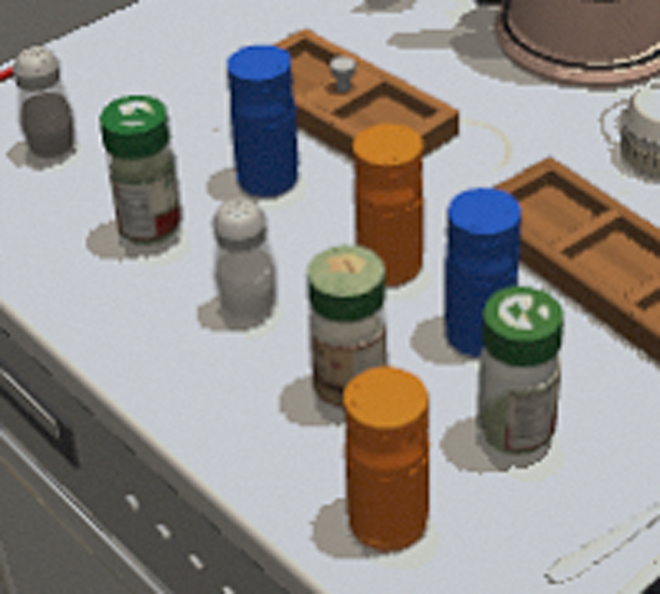

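The crop shows three clear-glass jars with green lids at (138,170), (347,325) and (521,370); the middle one has a cream printed disc. The blue and orange ones are painted decoys. I'll take the jars first. First move: turn the wrist so it closes along world x, then come round the cupboard.

Emit:
{"api": "servo_tool", "payload": {
  "series": [
    [0.03,0,0,0,0,0],
    [0,0,0,0,0,8.54],
    [0,0,0,0,0,8.54],
    [0,0,0,0,0,8.54],
    [0,0,0,0,0,8.54],
    [0,0,0,0,0,8.54],
    [0,0,0,0,0,8.54],
    [0,0,0,0,0,8.54],
    [0,0,0,0,0,8.54],
    [0,0,0,0,0,0]
  ],
  "hand": 0.075
}}

```text
t: 2.1
tcp_pos: [212.2, 615.1, 302.7]
tcp_rot: [2.221, 2.221, -0.0]
ft_force: [1.2, -0.1, -0.0]
width: 75.2
finger_force: 0.0
```

Emit:
{"api": "servo_tool", "payload": {
  "series": [
    [-0.047,0.002,0,0,0,0],
    [-0.047,0.002,0,0,0,0],
    [-0.047,0.002,0,0,0,0],
    [-0.047,0.002,0,0,0,0],
    [-0.047,0.002,0,0,0,0],
    [0,0,0,0,0,0]
  ]
}}

```text
t: 2.7
tcp_pos: [222.5, 372.8, 302.5]
tcp_rot: [2.224, 2.216, -0.01]
ft_force: [0.0, 1.4, 0.2]
width: 74.9
finger_force: 0.0
```

Emit:
{"api": "servo_tool", "payload": {
  "series": [
    [-0.03,0.04,0,0,0,0],
    [-0.03,0.04,0,0,0,0],
    [-0.038,0.028,0,0,0,0],
    [-0.038,0.028,0,0,0,0],
    [-0.038,0.028,0,0,0,0],
    [-0.038,0.028,0,0,0,0],
    [-0.038,0.028,0,0,0,0],
    [0,0,0,0,0,0]
  ]
}}

```text
t: 3.5
tcp_pos: [446.5, 123.6, 303.7]
tcp_rot: [2.228, 2.206, 0.002]
ft_force: [-0.2, -0.2, -0.7]
width: 75.2
finger_force: 0.0
```

Emit:
{"api": "servo_tool", "payload": {
  "series": [
    [-0.042,0.004,0,0,0,0],
    [-0.042,0.004,0,0,0,0],
    [-0.042,0.004,0,0,0,0],
    [-0.042,0.004,0,0,0,0],
    [-0.042,0.004,0,0,0,0],
    [-0.042,0.004,0,0,0,0],
    [-0.042,0.004,0,0,0,0],
    [0,0,0,0,0,0],
    [0,0,0,0,0,0]
  ]
}}

```text
t: 4.4
tcp_pos: [470.6, -164.2, 302.7]
tcp_rot: [-2.221, -2.222, -0.0]
ft_force: [-1.1, 1.1, -0.5]
width: 74.9
finger_force: 0.0
```

Run:
```python
from h import *
d=viewer.get_image('wrist');save(d,'w1.png');print(np.round(-np.array(d['R']).T@d['t']),np.round(d['R'],2).tolist())
print(r.state()['tcp_pos'],r.state()['joint_positions'])
for l in('jar_a','shaker_a'):
  for o in viewer.recognise(d,l):print(l,o['p'],np.round(o['box']))
print(proj(d,[[487,-197,106],[444,-105,106],[448,-3,90]]))
```

```text
[471. -98. 385.] [[1.0, 0.0, -0.0], [0.0, -0.97, 0.24], [0.0, -0.24, -0.97]]
[ 470.69665014 -162.77361631  302.52038929] [-0.05265172  0.41174484  0.48736618  1.86383995 -0.23829616  0.92405911
  0.54758304]
jar_a 0.76 [292. 115. 355. 172.]
jar_a 0.74 [299.   8. 367.  81.]
jar_a 0.71 [201.  93. 249. 149.]
jar_a 0.66 [249. 181. 298. 248.]
jar_a 0.62 [144. 175. 213. 232.]
shaker_a 0.68 [209.   1. 253.  42.]
[[270.85310272 220.34346903]
 [223.60300901 121.70122089]
 [227.33475387  -0.81239944]]
```

View pics/w1.png

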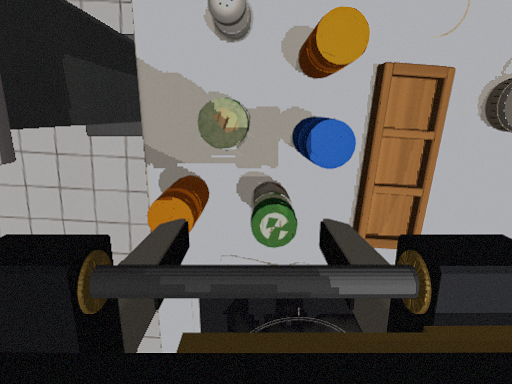

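Wrist view: jar_3's lid is at (274,224), the jar with the cream disc at (223,123), a shaker cap at (228,8), and the rack at (370..450, 63..250). I'll refine positions from these.

Run:
```python
from h import *
d=viewer.get_image('wrist')
im=d['image'];hsv=cv2.cvtColor(im,cv2.COLOR_RGB2HSV)
print(np.round(ray(d,[[274,224],[223,123]],106),1))
def seg(m,b,z):
    M=np.zeros(m.shape,np.uint8);M[b[1]:b[3],b[0]:b[2]]=m[b[1]:b[3],b[0]:b[2]]
    M=cv2.morphologyEx(M,cv2.MORPH_OPEN,np.ones((3,3),np.uint8))
    w=ray(d,np.argwhere(M)[:,::-1],z)[:,:2].astype(np.float32);return cv2.minAreaRect(w),cv2.minEnclosingCircle(w)
h,s,v=cv2.split(hsv)
print('j3',seg((h>40)&(h<85)&(s>60),(240,190,305,255),106)[1])
print('j2',seg((h>22)&(h<85)&(s>30)&(v>60),(190,90,255,155),106)[1])
print('rack',seg((h<22)&(s>100)&(v>40),(355,55,460,250),24)[0])
print([np.round(proj(d,[[645.7,-153.6,24],[650.4,-85.8,10],[641,-221.5,10]]))])
```

```text
[[ 490.2 -198.1  106. ]
 [ 443.2 -103.8  106. ]]
j3 ((489.9895324707031, -198.95132446289062), 25.2144775390625)
j2 ((443.1187438964844, -105.93848419189453), 22.787878036499023)
rack ((629.2280883789062, -148.5909423828125), (225.37152099609375, 112.47293853759766), 86.35782623291016)
[array([[402., 165.],
       [407., 106.],
       [387., 216.]])]
```

Run:
```python
from h import *
d=viewer.get_image('wrist');im=d['image'][:,:,::-1].copy()
big=cv2.resize(im[50:260,340:470],None,fx=2.8,fy=2.8,interpolation=cv2.INTER_CUBIC)
def outl(c,yaw,hx,hy,z,oy=0):
    a=np.radians(yaw);R=np.array([[np.cos(a),-np.sin(a)],[np.sin(a),np.cos(a)]])
    P=np.array([[-hx,oy-hy],[hx,oy-hy],[hx,oy+hy],[-hx,oy+hy]])@R.T+c
    return np.c_[P,np.full(4,z)]
for args,col in [((40,110,24,0),(255,0,255))]+[((29,29,24,o),(0,255,0)) for o in(-68,0,68)]:
    p=proj(d,outl(np.array([645.7,-153.6]),-4,*args));p=((p-[340,50]+.5)*2.8).astype(int)
    cv2.polylines(big,[p],True,col,1)
cv2.imwrite('pics/rk.png',big)
```

```text
(no output)
```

View pics/rk.png

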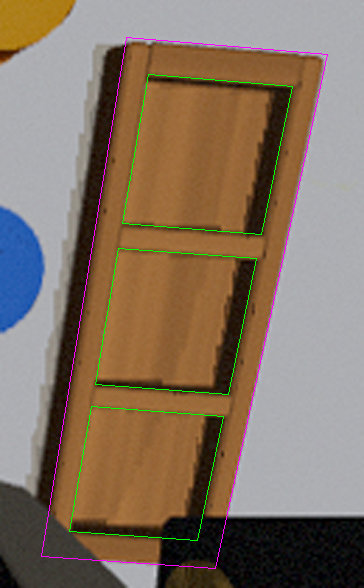

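Emit:
{"api": "servo_tool", "payload": {
  "series": [
    [-0.035,0.02,0.03,0,0,0],
    [0,0,0.045,0,0,0],
    [0,0,0.045,0,0,0],
    [0,0,0.03,0,0,0],
    [0,0,0.015,0,0,0],
    [0,0,0,0,0,0],
    [0,0,0,0,0,0]
  ]
}}

```text
t: 5.35
tcp_pos: [490.6, -198.4, 138.3]
tcp_rot: [2.22, 2.222, 0.0]
ft_force: [1.0, 0.1, 0.6]
width: 74.8
finger_force: 0.0
```

The overlay fits the rack within about 2 mm. Now I'll grip and lift.

Emit:
{"api": "servo_tool", "payload": {
  "series": [
    [0,0,0,0,0,0],
    [0,0,0,0,0,0],
    [0,0,0,0,0,0],
    [0,0,0,0,0,0],
    [0,0,0,0,0,0],
    [0,0,-0.02,0,0,0],
    [0,0,-0.04,0,0,0],
    [0,0,-0.04,0,0,0],
    [0,0,-0.03,0,0,0],
    [0,0,0,0,0,0]
  ],
  "hand": 0.03
}}

```text
t: 6.35
tcp_pos: [491.6, -200.2, 271.9]
tcp_rot: [2.216, 2.215, 0.006]
ft_force: [0.5, -1.1, -2.0]
width: 44.5
finger_force: 30.0
```

Emit:
{"api": "servo_tool", "payload": {
  "series": [
    [-0.003,0.02,0,0,0,0],
    [-0.005,0.035,0,0,0,0],
    [-0.005,0.035,0,0,0,0],
    [-0.005,0.035,0,0,0,0],
    [-0.005,0.025,0,0,0,0],
    [0,0,0,0,0,0],
    [0,0,0.03,0,0,0],
    [0,0,0.03,0,0,0],
    [0,0,0.02,0,0,0],
    [0,0,0,0,0,0]
  ]
}}

```text
t: 7.35
tcp_pos: [636.9, -220.6, 183.0]
tcp_rot: [-2.216, -2.213, 0.007]
ft_force: [0.6, -0.9, -0.9]
width: 44.5
finger_force: 30.0
```

Emit:
{"api": "servo_tool", "payload": {
  "series": [
    [0,0,0,0,0,0],
    [0,0,0.015,0,0,0],
    [0,0,0.01,0,0,0],
    [0,0,0.007,0,0,0],
    [0,0,0.004,0,0,0],
    [0,0,0.003,0,0,0],
    [0,0,0,0,0,0],
    [0,0,0,0,0,0]
  ]
}}

```text
t: 8.15
tcp_pos: [640.2, -222.1, 149.2]
tcp_rot: [2.221, 2.221, 0.0]
ft_force: [0.0, 0.3, -0.2]
width: 44.9
finger_force: 30.0
```

Emit:
{"api": "servo_tool", "payload": {
  "series": [
    [0,0,0.001,0,0,0],
    [0,0,0,0,0,0],
    [0,0,0,0,0,0]
  ]
}}

```text
t: 8.45
tcp_pos: [640.3, -222.1, 148.5]
tcp_rot: [2.221, 2.22, 0.001]
ft_force: [-0.9, 0.0, 1.1]
width: 44.7
finger_force: 30.0
```

Emit:
{"api": "servo_tool", "payload": {
  "series": [
    [0,0,0,0,0,0],
    [0,0,0,0,0,0],
    [0,0,0,0,0,0],
    [0,0,-0.02,0,0,0],
    [0,0,-0.04,0,0,0],
    [0,0,-0.04,0,0,0],
    [0,0,0,0,0,0],
    [0,0,0,0,0,0]
  ],
  "hand": 0.075
}}

```text
t: 9.25
tcp_pos: [640.3, -222.2, 249.0]
tcp_rot: [2.22, 2.22, 0.002]
ft_force: [-0.4, -0.6, -0.8]
width: 74.9
finger_force: 0.0
```

Emit:
{"api": "servo_tool", "payload": {
  "series": [
    [0.01,-0.017,0,0,0,0],
    [0.02,-0.035,0,0,0,0],
    [0.02,-0.035,0,0,0,0],
    [0.02,-0.035,0,0,0,0],
    [0.02,-0.035,0,0,0,0],
    [0.02,-0.03,0,0,0,0],
    [0.006,-0.01,0,0,0,0],
    [0,0,0,0,0,0],
    [0,0,0,0,0,0]
  ]
}}

```text
t: 10.15
tcp_pos: [444.3, -106.5, 247.8]
tcp_rot: [2.221, 2.22, -0.0]
ft_force: [-0.3, -0.1, -0.5]
width: 74.8
finger_force: 0.0
```

Run:
```python
from h import *
d=viewer.get_image('wrist');save(d,'w2.png');print(r.state()['tcp_pos'])
print(proj(d,[[443,-105,106],[641,-221.5,116],[448,-4,90],[447,103,106]]))
```

```text
[ 444.61776917 -106.75224084  247.822121  ]
[[ 251.69595816  201.46274849]
 [ 492.83398335  340.94203961]
 [ 258.44495549   61.74501948]
 [ 257.77521987 -134.41604137]]
```

View pics/w2.png

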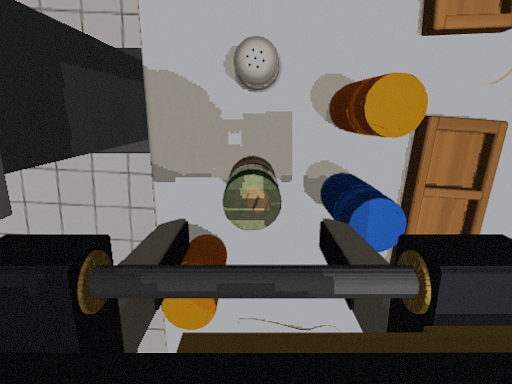

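The jar's lid at (252,202) and the shaker cap at (257,60) both match the prediction, so I'll go down.

Emit:
{"api": "servo_tool", "payload": {
  "series": [
    [0.0015,-0.001,0.02,0,0,0],
    [0,0,0.04,0,0,0],
    [0,0,0.03,0,0,0],
    [0,0,0.015,0,0,0],
    [0,0,0.005,0,0,0],
    [0,0,0,0,0,0],
    [0,0,0,0,0,0]
  ]
}}

```text
t: 10.9
tcp_pos: [443.1, -105.1, 138.4]
tcp_rot: [2.221, 2.219, 0.001]
ft_force: [-0.1, -0.2, 0.1]
width: 75.6
finger_force: 0.0
```

Emit:
{"api": "servo_tool", "payload": {
  "series": [
    [0,0,0,0,0,0],
    [0,0,0,0,0,0],
    [0,0,0,0,0,0],
    [0,0,0,0,0,0],
    [0,0,0,0,0,0],
    [0,0,-0.02,0,0,0],
    [0,0,-0.04,0,0,0],
    [0,0,-0.04,0,0,0],
    [0,0,-0.03,0,0,0],
    [0,0,0,0,0,0]
  ],
  "hand": 0.03
}}

```text
t: 11.9
tcp_pos: [443.7, -105.1, 271.2]
tcp_rot: [2.217, 2.216, 0.008]
ft_force: [0.2, -0.4, -1.0]
width: 45.2
finger_force: 30.0
```

Emit:
{"api": "servo_tool", "payload": {
  "series": [
    [-0.007,0.0245,0,0,0,0],
    [-0.009,0.037,0,0,0,0],
    [-0.009,0.037,0,0,0,0],
    [-0.009,0.037,0,0,0,0],
    [-0.009,0.037,0,0,0,0],
    [-0.006,0.03,0,0,0,0],
    [0,0,0,0,0,0],
    [0,0,0.03,0,0,0],
    [0,0,0.03,0,0,0],
    [0,0,0.02,0,0,0]
  ]
}}

```text
t: 12.9
tcp_pos: [642.1, -152.6, 183.9]
tcp_rot: [-2.218, -2.216, 0.005]
ft_force: [-0.2, 0.5, -1.5]
width: 45.5
finger_force: 30.0
```

Emit:
{"api": "servo_tool", "payload": {
  "series": [
    [0,0,0,0,0,0],
    [0,0,0.015,0,0,0],
    [0,0,0.01,0,0,0],
    [0,0,0.007,0,0,0],
    [0,0,0.004,0,0,0],
    [0,0,0.003,0,0,0],
    [0,0,0.001,0,0,0],
    [0,0,0,0,0,0],
    [0,0,0,0,0,0]
  ]
}}

```text
t: 13.8
tcp_pos: [644.8, -153.6, 148.4]
tcp_rot: [2.221, 2.22, 0.001]
ft_force: [-0.1, -0.4, 0.3]
width: 45.2
finger_force: 30.0
```

Emit:
{"api": "servo_tool", "payload": {
  "series": [
    [0,0,0,0,0,0],
    [0,0,0,0,0,0],
    [0,0,0,0,0,0],
    [0,0,-0.02,0,0,0],
    [0,0,-0.04,0,0,0],
    [0,0,-0.04,0,0,0],
    [0,0,0,0,0,0],
    [0,0,0,0,0,0]
  ],
  "hand": 0.075
}}

```text
t: 14.6
tcp_pos: [644.9, -153.7, 249.2]
tcp_rot: [2.22, 2.22, 0.002]
ft_force: [-1.4, 0.3, -0.7]
width: 74.8
finger_force: 0.0
```

Emit:
{"api": "servo_tool", "payload": {
  "series": [
    [0.017,-0.013,0,0,0,0],
    [0.036,-0.028,0,0,0,0],
    [0.036,-0.028,0,0,0,0],
    [0.036,-0.028,0,0,0,0],
    [0.036,-0.028,0,0,0,0],
    [0.036,-0.028,0,0,0,0],
    [0.036,-0.028,0,0,0,0],
    [0.024,-0.017,0,0,0,0],
    [0,0,0,0,0,0],
    [0,0,0,0,0,0]
  ]
}}

```text
t: 15.6
tcp_pos: [446.1, 103.9, 247.2]
tcp_rot: [-2.22, -2.223, 0.003]
ft_force: [0.4, -0.3, 1.0]
width: 75.0
finger_force: 0.0
```

Run:
```python
from h import *
d=viewer.get_image('wrist');save(d,'w3.png');print(r.state()['tcp_pos'])
im=d['image'].copy()
for X,n in [((447,103,106),23),((454,235.5,90),12)]:
    p=proj(d,[[X[0]+n*np.cos(t),X[1]+n*np.sin(t),X[2]] for t in np.linspace(0,6.28,40)])
    cv2.polylines(im,[p.astype(np.int32)],True,(255,0,255),1)
def outl(c,yaw,hx,hy,z,oy=0):
    a=np.radians(yaw);R=np.array([[np.cos(a),-np.sin(a)],[np.sin(a),np.cos(a)]])
    P=np.array([[-hx,oy-hy],[hx,oy-hy],[hx,oy+hy],[-hx,oy+hy]])@R.T+c
    return np.c_[P,np.full(4,z)]
for o in (45,-45):
    cv2.polylines(im,[proj(d,outl(np.array([644,120.1]),2.2,29,29,24,o)).astype(np.int32)],True,(0,255,0),1)
cv2.imwrite('pics/w3.png',cv2.resize(im[:,:,::-1],(800,600)))
```

```text
[446.8608897  102.88784366 247.38945658]
```

View pics/w3.png

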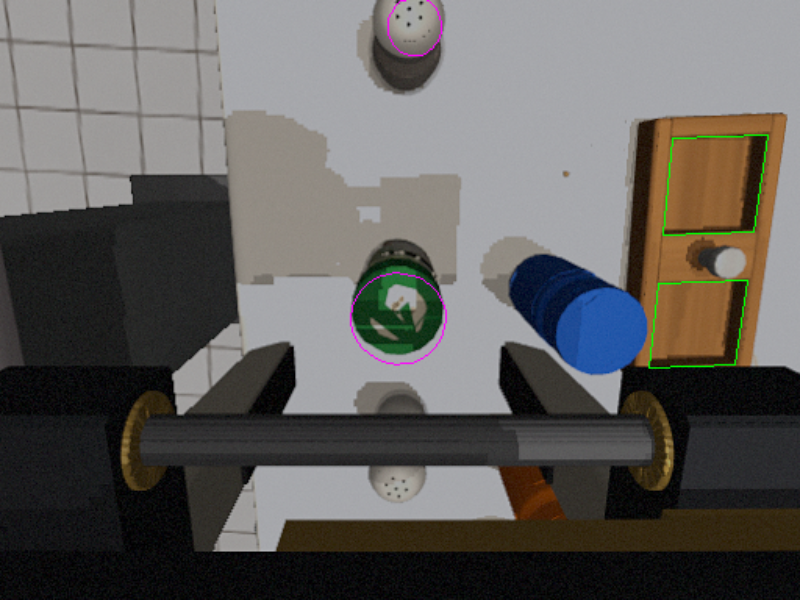

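The jar lid's centre is (398,309) against a predicted (399,318), so the jar sits about 4.5 mm further in +y. The stand outline fits.

Emit:
{"api": "servo_tool", "payload": {
  "series": [
    [0.0045,0,0.02,0,0,0],
    [0,0,0.04,0,0,0],
    [0,0,0.03,0,0,0],
    [0,0,0.015,0,0,0],
    [0,0,0.0045,0,0,0],
    [0,0,0,0,0,0],
    [0,0,0,0,0,0]
  ]
}}

```text
t: 16.35
tcp_pos: [447.6, 107.4, 139.0]
tcp_rot: [2.223, 2.219, 0.002]
ft_force: [0.6, 0.5, -0.1]
width: 75.1
finger_force: 0.0
```

Emit:
{"api": "servo_tool", "payload": {
  "series": [
    [0,0,0,0,0,0],
    [0,0,0,0,0,0],
    [0,0,0,0,0,0],
    [0,0,0,0,0,0],
    [0,0,0,0,0,0],
    [0,0,-0.02,0,0,0],
    [0,0,-0.04,0,0,0],
    [0,0,-0.04,0,0,0],
    [0,0,-0.03,0,0,0],
    [0,0,0,0,0,0]
  ],
  "hand": 0.03
}}

```text
t: 17.35
tcp_pos: [448.6, 108.2, 271.8]
tcp_rot: [2.219, 2.218, 0.012]
ft_force: [0.7, -0.1, -0.0]
width: 45.1
finger_force: 30.0
```

Emit:
{"api": "servo_tool", "payload": {
  "series": [
    [-0.014,0.0145,0,0,0,0],
    [-0.03,0.0313,0,0,0,0],
    [-0.03,0.0313,0,0,0,0],
    [-0.03,0.0313,0,0,0,0],
    [-0.03,0.0313,0,0,0,0],
    [-0.03,0.0313,0,0,0,0],
    [-0.03,0.0313,0,0,0,0],
    [0,0,0,0,0,0],
    [0,0,0.03,0,0,0],
    [0,0,0.03,0,0,0]
  ]
}}

```text
t: 18.35
tcp_pos: [648.5, -85.8, 206.4]
tcp_rot: [-2.221, -2.22, -0.0]
ft_force: [0.4, 0.9, -0.8]
width: 45.1
finger_force: 30.0
```

Emit:
{"api": "servo_tool", "payload": {
  "series": [
    [0,0,0.02,0,0,0],
    [0,0,0,0,0,0],
    [0,0,0.015,0,0,0],
    [0,0,0.01,0,0,0],
    [0,0,0.007,0,0,0],
    [0,0,0.004,0,0,0],
    [0,0,0.003,0,0,0],
    [0,0,0.001,0,0,0],
    [0,0,0,0,0,0],
    [0,0,0,0,0,0]
  ]
}}

```text
t: 19.35
tcp_pos: [649.1, -86.1, 148.8]
tcp_rot: [2.221, 2.22, 0.001]
ft_force: [-0.7, -0.0, -0.3]
width: 45.4
finger_force: 30.0
```

Emit:
{"api": "servo_tool", "payload": {
  "series": [
    [0,0,0,0,0,0],
    [0,0,0,0,0,0],
    [0,0,0,0,0,0],
    [0,0,-0.02,0,0,0],
    [0,0,-0.04,0,0,0],
    [0,0,-0.04,0,0,0],
    [0,0,0,0,0,0],
    [0,0,0,0,0,0]
  ],
  "hand": 0.075
}}

```text
t: 20.15
tcp_pos: [649.2, -86.1, 249.6]
tcp_rot: [2.221, 2.22, 0.003]
ft_force: [-0.4, -0.2, 0.0]
width: 74.8
finger_force: 0.0
```

Emit:
{"api": "servo_tool", "payload": {
  "series": [
    [0.01,-0.018,0,0,0,0],
    [0.0137,-0.0335,0,0,0,0],
    [0.0137,-0.0335,0,0,0,0],
    [0.0137,-0.0335,0,0,0,0],
    [0.0137,-0.0335,0,0,0,0],
    [0.0137,-0.0335,0,0,0,0],
    [0.0035,-0.015,0,0,0,0],
    [0,0,0,0,0,0],
    [0,0,0,0,0,0]
  ]
}}

```text
t: 21.05
tcp_pos: [448.9, -3.9, 248.0]
tcp_rot: [2.221, 2.221, -0.001]
ft_force: [-0.2, 0.4, -0.2]
width: 74.9
finger_force: 0.0
```

```bash
cat > ov.py <<'E'
from h import *
import sys
d=viewer.get_image('wrist');s=r.state();print(s['tcp_pos'])
im=d['image'].copy();x,y=float(sys.argv[1]),float(sys.argv[2])
for n,z in((22,74),(17,80)):
    p=proj(d,[[x+n*np.cos(t),y+n*np.sin(t),z] for t in np.linspace(0,6.28,40)])
    cv2.polylines(im,[p.astype(np.int32)],True,(255,0,255),1)
cv2.imwrite('pics/'+sys.argv[3],cv2.resize(im[:,:,::-1],(800,600)))
E
python3 ov.py 448.5 -4 w4.png
```

```text
[449.42415259  -4.15317944 248.10648357]
```

View pics/w4.png

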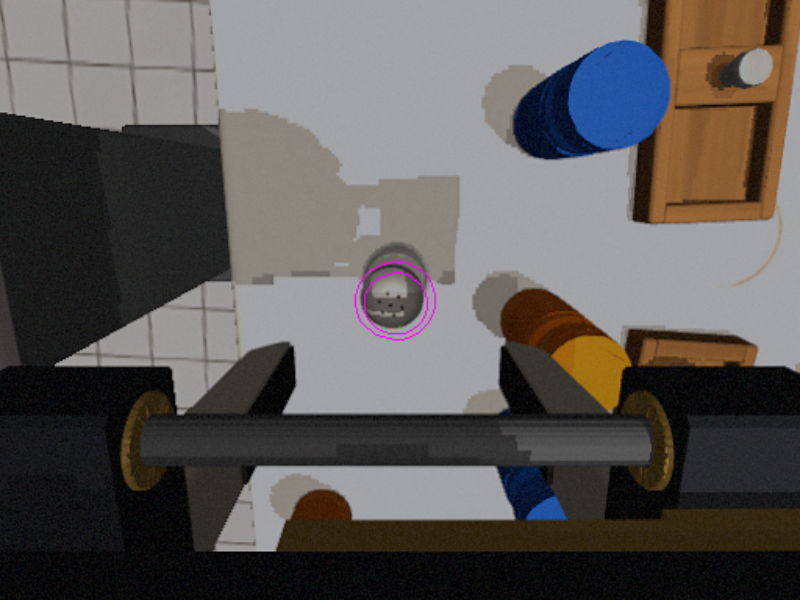

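The shaker cap's centre is at (394,296), so it sits about 2 mm further in +y than assumed. I'll go down and grip.

Emit:
{"api": "servo_tool", "payload": {
  "series": [
    [0.002,0,0.02,0,0,0],
    [0,0,0.04,0,0,0],
    [0,0,0.04,0,0,0],
    [0,0,0.02,0,0,0],
    [0,0,0.01,0,0,0],
    [0,0,0,0,0,0],
    [0,0,0,0,0,0]
  ]
}}

```text
t: 21.8
tcp_pos: [449.4, -2.3, 118.8]
tcp_rot: [2.222, 2.219, 0.001]
ft_force: [-0.1, 0.3, 0.3]
width: 75.3
finger_force: 0.0
```

Emit:
{"api": "servo_tool", "payload": {
  "series": [
    [0,0,0,0,0,0],
    [0,0,0,0,0,0],
    [0,0,0,0,0,0],
    [0,0,0,0,0,0],
    [0,0,0,0,0,0],
    [0,0,-0.02,0,0,0],
    [0,0,-0.04,0,0,0],
    [0,0,-0.04,0,0,0],
    [0,0,-0.03,0,0,0],
    [0,0,0,0,0,0]
  ],
  "hand": 0.03
}}

```text
t: 22.8
tcp_pos: [450.2, -2.2, 251.7]
tcp_rot: [2.218, 2.218, 0.01]
ft_force: [-0.5, 0.0, -1.6]
width: 39.7
finger_force: 29.5
```

Run:
```python
from h import *
d=viewer.get_image('scene');e=viewer.get_image('wrist')
a=cv2.resize(d['image'][60:300,130:390],(520,480),interpolation=cv2.INTER_CUBIC);b=cv2.resize(e['image'][150:300,150:237+100][:, :],(280,225))
c=np.zeros((480,800,3),np.uint8);c[:,:520]=a;c[:225,520:]=b
save({'image':c},'s1.png')
```

```text
(no output)
```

View pics/s1.png

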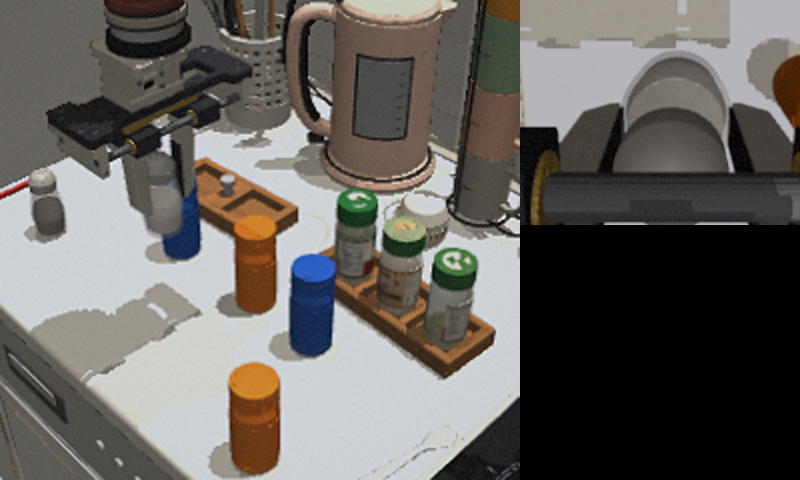

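The shaker hangs upright between the fingers at (163,195), slightly tapered, and all three jars stand seated at (357,235), (402,265) and (452,300). I'll carry the shaker to the stand's near-right well.

Emit:
{"api": "servo_tool", "payload": {
  "series": [
    [0.006,0.016,0,0,0,0],
    [0.0135,0.035,0,0,0,0],
    [0.0135,0.035,0,0,0,0],
    [0.0135,0.035,0,0,0,0],
    [0.0135,0.035,0,0,0,0],
    [0.0135,0.03,0,0,0,0],
    [0.004,0.01,0,0,0,0],
    [0,0,0,0,0,0],
    [0,0,0.03,0,0,0],
    [0,0,0.03,0,0,0]
  ]
}}

```text
t: 23.9
tcp_pos: [643.4, 74.5, 186.9]
tcp_rot: [-2.223, -2.219, 0.002]
ft_force: [-0.5, 0.6, -1.2]
width: 39.4
finger_force: 29.5
```

Emit:
{"api": "servo_tool", "payload": {
  "series": [
    [0,0,0.02,0,0,0],
    [0,0,0,0,0,0],
    [0,0,0.015,0,0,0],
    [0,0,0.01,0,0,0],
    [0,0,0.007,0,0,0],
    [0,0,0.004,0,0,0],
    [0,0,0.003,0,0,0],
    [0,0,0,0,0,0],
    [0,0,0,0,0,0]
  ]
}}

```text
t: 24.8
tcp_pos: [644.7, 75.5, 129.8]
tcp_rot: [2.221, 2.221, 0.001]
ft_force: [0.1, -0.0, -0.4]
width: 39.2
finger_force: 29.5
```

Emit:
{"api": "servo_tool", "payload": {
  "series": [
    [0,0,0.001,0,0,0],
    [0,0,0,0,0,0],
    [0,0,0,0,0,0]
  ]
}}

```text
t: 25.1
tcp_pos: [644.7, 75.5, 128.7]
tcp_rot: [2.221, 2.221, 0.001]
ft_force: [0.4, -0.0, -0.8]
width: 40.0
finger_force: 29.6
```

Emit:
{"api": "servo_tool", "payload": {
  "series": [
    [0,0,0,0,0,0],
    [0,0,0,0,0,0],
    [0,0,0,0,0,0],
    [0,0,-0.02,0,0,0],
    [0,0,-0.04,0,0,0],
    [0,0,-0.04,0,0,0],
    [0,0,-0.02,0,0,0],
    [0,0,0,0,0,0],
    [0,0,0,0,0,0]
  ],
  "hand": 0.075
}}

```text
t: 26.0
tcp_pos: [644.1, 75.7, 248.1]
tcp_rot: [-2.221, -2.221, 0.0]
ft_force: [-0.3, 0.8, 0.0]
width: 74.6
finger_force: 0.0
```

Emit:
{"api": "servo_tool", "payload": {
  "series": [
    [0.012,-0.015,0,0,0,0],
    [0.03,-0.035,0,0,0,0],
    [0.03,-0.035,0,0,0,0],
    [0.03,-0.035,0,0,0,0],
    [0.03,-0.035,0,0,0,0],
    [0.026,-0.031,0,0,0,0],
    [0.006,-0.007,0,0,0,0],
    [0,0,0,0,0,0],
    [0,0,0,0,0,0]
  ]
}}

```text
t: 26.9
tcp_pos: [452.3, 238.4, 247.8]
tcp_rot: [2.222, 2.218, -0.002]
ft_force: [0.4, -0.8, -0.2]
width: 74.8
finger_force: 0.0
```

```bash
python3 ov.py 451 240 w5.png
```

```text
[452.75234832 237.99757365 248.06480064]
```

View pics/w5.png

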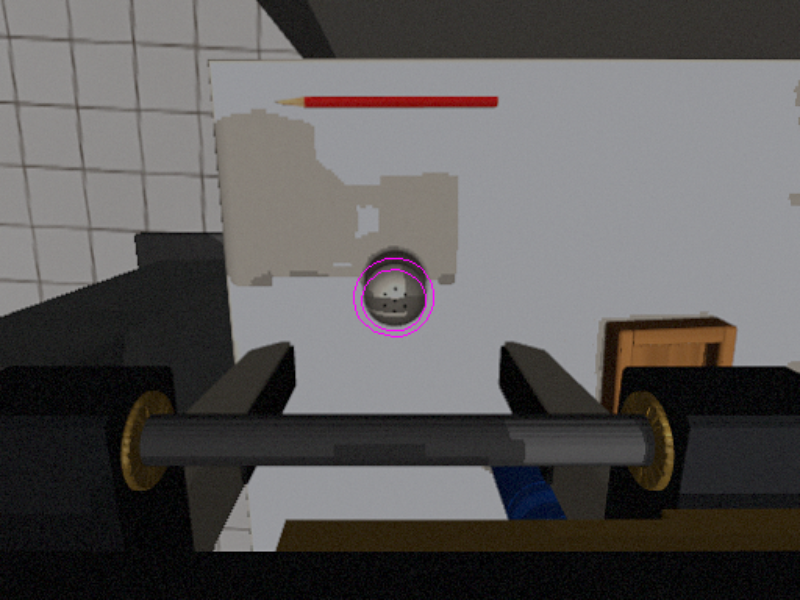

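The cap's centre is at (395,294), so the shaker is at about (451.5, 242).

Emit:
{"api": "servo_tool", "payload": {
  "series": [
    [0.0035,-0.001,0.02,0,0,0],
    [0,0,0.04,0,0,0],
    [0,0,0.04,0,0,0],
    [0,0,0.02,0,0,0],
    [0,0,0.01,0,0,0],
    [0,0,0,0,0,0],
    [0,0,0,0,0,0]
  ]
}}

```text
t: 27.65
tcp_pos: [451.8, 242.5, 119.1]
tcp_rot: [2.223, 2.219, 0.002]
ft_force: [-0.0, -0.1, -0.5]
width: 74.8
finger_force: 0.0
```

Emit:
{"api": "servo_tool", "payload": {
  "series": [
    [0,0,0,0,0,0],
    [0,0,0,0,0,0],
    [0,0,0,0,0,0],
    [0,0,0,0,0,0],
    [0,0,0,0,0,0],
    [0,0,-0.02,0,0,0],
    [0,0,-0.04,0,0,0],
    [0,0,-0.04,0,0,0],
    [0,0,-0.03,0,0,0],
    [0,0,0,0,0,0]
  ],
  "hand": 0.03
}}

```text
t: 28.65
tcp_pos: [452.4, 243.5, 252.1]
tcp_rot: [2.22, 2.219, 0.013]
ft_force: [0.3, 0.5, -0.9]
width: 38.9
finger_force: 29.6
```

Emit:
{"api": "servo_tool", "payload": {
  "series": [
    [-0.006,0.015,0,0,0,0],
    [-0.0135,0.034,0,0,0,0],
    [-0.0135,0.034,0,0,0,0],
    [-0.0135,0.034,0,0,0,0],
    [-0.0135,0.034,0,0,0,0],
    [-0.0135,0.03,0,0,0,0],
    [-0.0035,0.0095,0,0,0,0],
    [0,0,0,0,0,0],
    [0,0,0.03,0,0,0],
    [0,0,0.03,0,0,0]
  ]
}}

```text
t: 29.65
tcp_pos: [639.6, 167.9, 187.9]
tcp_rot: [-2.218, -2.222, -0.002]
ft_force: [-0.2, 0.7, -1.4]
width: 39.0
finger_force: 29.6
```

Emit:
{"api": "servo_tool", "payload": {
  "series": [
    [0,0,0.02,0,0,0],
    [0,0,0,0,0,0],
    [0,0,0.015,0,0,0],
    [0,0,0.01,0,0,0],
    [0,0,0.007,0,0,0],
    [0,0,0.004,0,0,0],
    [0,0,0.003,0,0,0],
    [0,0,0.001,0,0,0],
    [0,0,0,0,0,0],
    [0,0,0,0,0,0]
  ]
}}

```text
t: 30.65
tcp_pos: [641.3, 166.0, 128.8]
tcp_rot: [2.222, 2.221, 0.001]
ft_force: [0.4, 0.2, -1.1]
width: 39.1
finger_force: 29.7
```

Release, retreat upward and back, then look.

Emit:
{"api": "servo_tool", "payload": {
  "series": [
    [0,0,0,0,0,0],
    [0,0,0,0,0,0],
    [0,0,0,0,0,0],
    [0,0,-0.02,0,0,0],
    [0,0,-0.04,0,0,0],
    [0,0,-0.04,0,0,0],
    [0,0,-0.04,0,0,0],
    [0,0,0,0,0,0],
    [0,0,0,0,0,0]
  ],
  "hand": 0.075
}}

```text
t: 31.55
tcp_pos: [641.2, 166.0, 269.6]
tcp_rot: [2.221, 2.22, 0.003]
ft_force: [0.1, 0.0, -0.9]
width: 75.0
finger_force: 0.0
```

Emit:
{"api": "servo_tool", "payload": {
  "series": [
    [0,-0.03,0,0,0,0],
    [0,-0.04,0,0,0,0],
    [0,-0.04,0,0,0,0],
    [0,-0.04,0,0,0,0],
    [0,-0.03,0,0,0,0],
    [0,0,0,0,0,0],
    [0,0,0,0,0,0]
  ]
}}

```text
t: 32.25
tcp_pos: [460.5, 166.4, 267.7]
tcp_rot: [-2.221, -2.222, 0.002]
ft_force: [-0.1, -0.2, 0.8]
width: 74.9
finger_force: 0.0
```

Run:
```python
from h import *
d=viewer.get_image('scene');e=viewer.get_image('top');print(r.state()['tcp_pos'])
a=cv2.resize(d['image'][110:310,190:410],(440,400),interpolation=cv2.INTER_CUBIC);b=cv2.resize(e['image'][100:280,140:380],(360*4//3-120,270),interpolation=cv2.INTER_CUBIC)
c=np.zeros((400,800,3),np.uint8);c[:,:440]=a;c[:270,440:]=b
save({'image':c},'fin.png')
for l in('jar_a','shaker_a'):
  for o in viewer.recognise(d,l):print(l,round(o['p'],2),np.round(o['box']))
P=dict(j=[(641,-221.5,10),(645.7,-153.6,10),(650.4,-85.8,10)],s=[(645.7,75.1,10),(642.3,165.1,10)])
th=np.linspace(0,6.28,40)
for k,L in P.items():
  for x,y,z in L:
    p=proj(d,[[x+a*np.cos(t),y+a*np.sin(t),z+h] for a,h in([(23,0),(23,106)] if k=='j' else [(22,0),(22,74),(12,90)]) for t in th]);print(k,np.round(np.r_[p.min(0),p.max(0)]))
for l in('timer','teaspoon'):
    for o in viewer.recognise(e,l)[:1]:print(l,np.round(o['box']))
```

```text
[462.01278528 166.12740433 268.00137817]
jar_a 0.96 [301. 156. 318. 201.]
jar_a 0.87 [276. 186. 300. 240.]
jar_a 0.83 [243. 241. 269. 299.]
jar_a 0.81 [319. 168. 342. 218.]
jar_a 0.78 [212. 141. 225. 188.]
jar_a 0.71 [338. 182. 368. 237.]
jar_a 0.58 [249. 165. 269. 215.]
shaker_a 0.9 [248. 137. 263. 169.]
shaker_a 0.76 [225. 122. 243. 156.]
j [340. 182. 368. 235.]
j [317. 167. 343. 218.]
j [296. 153. 319. 203.]
s [247. 135. 266. 173.]
s [222. 122. 241. 159.]
timer [257. 109. 284. 135.]
teaspoon [356. 208. 368. 258.]
```

View pics/fin.png

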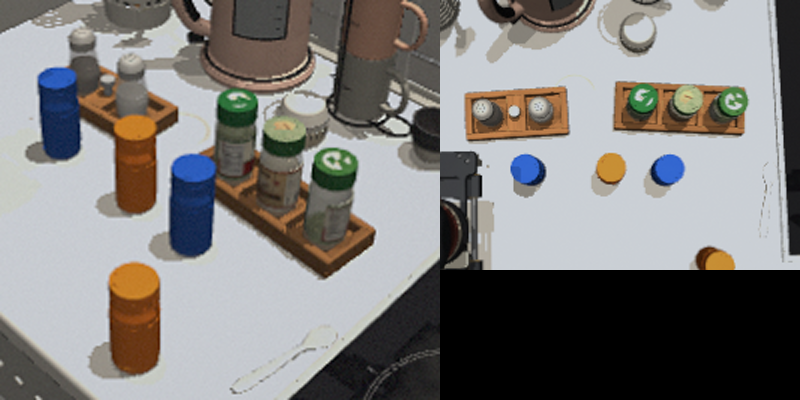

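The three jars stand in the rack at (237,135), (281,165) and (330,197), and the shakers in the stand at (83,65) and (131,88), all upright and down. The timer, spoon and decoys are where they were.

```bash
python3 -c "
from bench import r
print(r.sign_off())"
```

```text
the job is handed in; nothing more can be done
None
```

I put the three green-lidded jars in the rack and the two shakers in the stand, upright and fully down by the final pictures; the gripper is empty, the timer and teaspoon were not moved, and I handed the job in at about 32 s.

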